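Push the praline board into its marked corner

ROBOT

A 6-joint arm with a two-finger parallel gripper is mounted at the origin on the work surface. World frame = base frame: x ahead of the robot, y to its left, z up, the work surface at z = 0. Lengths are in mm, angles in rad, forces in N, time in s.
With the tool pointing down it reaches from about 375 to 900 mm from the base axis. Payload 3.1 kg.
Tool frame: the origin (TCP) lies on the front face of the gripper's body, between the roots of the fingers; the fingertips stand 70 mm ahead of it and the grasp point (between the pads) lies env.tcp_to_grasp ahead of it (env.tcp_to_grasp is the distance from the TCP to the grasp point, in mm); z points along the fingers, y is the line along which they close (so a half turn about z gives the same grasp; the last joint's range is limited). The gripper opens to 87 mm and grips with 3 to 60 N. Pads are 19 mm wide; open, the fingers measure 117 mm over their backs; the gripper's body (75 mm by 190 mm) begins 51 mm behind the grasp point.
Start: joints at [-1.425, 0.527, 1.433, -0, 1.181, -0.178], TCP at [198.88, -592.49, 292.248] pointing down, gripper open.
Joint ranges: [-3.08, 3.08], [-0.75, 2.2], [0.22, 2.44], [-1.43, 4.57], [0, 2.65], [-2.85, 2.85]. Speed limits (rad/s): [2.79, 2.79, 3.14, 3.14, 3.14, 3.14].

INTERFACE

Orientations are given as a rotation vector (axis times angle).
In Python, from plant import env, grab_frame, calibration, nets gives the robot as it stands.
- The arm moves only by the tool play_rows, never from a script. Its argument "rows" is a list of rows, each a list of 7 numbers: the shift along the tool's x, y, z as a fraction of full scale, then the turn, a rotation vector about the tool's x, y, z as a fraction of full scale, then the opening, from -1 (shut) to 1 (fully open). In form: [[x, y, z, ax, ay, az, hand], ...]. A call has 1 to 12 rows; each row is the pose to reach, as a shift and turn from the pose commanded when the call began, along the tool's axes at that moment, turning the shorter way round; what a row does not reach only later rows make up. Full scale, the value 1, is 0.75 m for a shift and pi rad for a turn. A row lasts 1/10 s, in which the tool goes at most 50 mm and 8.59 degrees, less where a joint would pass 70% of its speed; a pose out of reach is approached as far as the arm can. A call with a number of a shift or a turn outside -1 to 1 is refused whole. A call with a gripper value outside its range is refused whole. The fingers move at their own pace and stop on an object; "squeeze" is the grip in N (left out, the last holds). Time passes only in rows, so rows that repeat a pose let the fingers close. It gives the time, the measured TCP pose, the force, the opening and the grip force at its end, in the units of the state.
- env.sense(): the state, without advancing time (a new reading comes with each control period).
- grab_frame(name): name is "scene" or "top"; returns (picture, depth): 400x640x3 uint8, blue, green, red; 400x640 float32, mm along the optical axis (not along the pixel's ray), 0 where there is no reading.
- calibration(name): a dict with "fx", "fy", "cx", "cy" (pixels), "origin" and "attitude" of the camera in the world. Camera axes: x right, y up, looking along -z (the intrinsics and any distortion apply to the point x, -y, -z); pixel columns grow to the right and rows downward; lengths in mm; the calibration is good to about 2 mm. A picture is of the moment at which its call begins. calibration takes no time and is no camera call.
- env.close_job(): hands the job in; it is judged then, once.
Trained networks look in the newest picture that a camera, given by its name, has taken for a name from the list of things; names that differ only in an ending like _2 or _b are one class to them, and where a whole thing is asked for, a point or a joint stands for the part that bears it (a point fixed in the world has none). Each returns a list of dicts, best first, with "conf" (0 to 1); they miss things now and then, are a little off and sometimes report something else, mostly with a low value. They report only what shows in the picture. A call takes as long as a camera call. They do not tell look-alikes from the thing itself.
- nets.recognise(camera, target): "at" ([x, y, z] in mm, in world coordinates, good to about 4 mm: the middle of the surface that is visible of it).
- nets.place_of(camera, target): "at" ([x, y, z] in mm, in world coordinates, good to about 4 mm: a listed point, or the origin of a listed thing).
The state is a dict: "clock": time; "joint_pos": joint angles; "dq": joint speeds; "joint_efforts": joint torques, N m; "eef_pos": TCP position; "eef_rot": TCP orientation; "contact_force": force on the tool from outside, world axes, zero at the start; "moment": the same for the moment, N m; "grip_width": opening from 0.0 (shut) to 1.0 (fully open); "grasp_force": force on a finger pad.
Only numpy, scipy, OpenCV 4.12 (cv2) and the standard library are available. Lean on these libraries where they do the work, as an engineer would, in place of code of your own. Each camera call takes 0.05 s, during which the arm holds its last target. There are 200 camera calls.

TASK

Push the black board of milk chocolates along the counter into the corner of the steel stop rail that has the gold marker behind it, until it lies square and snug against both the long back rail and the short end stop there. Only push the board by its edges, with the fingertips or the outside of the fingers: never lift or tip it, never touch the chocolates on it, and leave everything else on the counter where it is. Finish with the hand clear of everything.

Things in the scene. Friction and masses are not known exactly. Their poses are not given: they have to be found in the camera images.
- board: Loose solid black board, 110 (own x) by 150 (own y) by 16 mm thick, flat on the counter, about 0.35 kg in all. Origin: centre of its underside; z up. It starts clear in front of the back rail, roughly midway between the end stops, turned up to 0.35 rad from the rail. It slides with ordinary friction (a push of roughly 1 to 6 N).
- chocolates: Twelve milk-brown praline domes fixed on the board in 3 rows of 4, each 24 mm across and 19 mm high. The outermost domes stay 16 mm inside the board's 150 mm long edges and 18 mm inside its short edges. Origin: centre of the board's top face, 16 mm above the counter; axes as the board's.
- stop_rail: Fixed steel U-shaped rail, 25 mm high, open to the robot. Origin: on the counter, mid-length of the back rail's inner face. Own x points away from the robot into the back rail (12 mm thick), y left along it. End stops, 12 mm thick, run 100 mm towards the robot; inner faces at y = +250 and -250 mm. A board home in a corner, its x along the rail's x, has its centre at x = -55, y = +175 or -175 mm.
- gold_marker: Fixed gold-yellow wedge, 34 (x) by 70 mm, about 40 mm high, on the counter just behind the back rail (origin 40 mm beyond the inner face) near one end (200 mm to the left or right of the rail's middle). It marks the wanted corner. Origin: centre of its underside.
- blue_marker: Fixed blue wedge of the same shape and size, behind the other end of the back rail: the corner that is not wanted. Origin: centre of its underside.
- foil_bar: Loose bar in green foil, 50 by 130 by 26 mm, beyond the back rail. Origin: centre of its underside. Leave it.
- jar: Loose amber jar with a brass cap, 70 mm across, 110 mm high. Origin: centre of its underside. Leave it.
- spatula: Loose spatula, 240 mm long, lying flat. Its handle is to its own -x. Leave it.
- truffle: Loose pink truffle, 32 mm across, 20 mm high, on the counter left of the board. Origin: centre of its underside. Leave it.
- gift_box: Loose red gift box with a white band, 70 by 70 by 45 mm, right of the board. Origin: centre of its underside. Leave it.
Not all that is in view belongs to the job. What is shaped like the board but purple or red is not meant.

How it is judged:
By the outcome, as a careful person would: the job done as asked, in the order asked, and still so for the second after the job is handed in, with the robot touching nothing.
It also fails if it takes over 51 s, if anything falls off the work surface, if the arm or the gripper's body presses on something with over 40 N, if the wrist force passes 120 N, or if a joint passes its speed limit or range.

## Working session

There is one attempt and no reset: what is moved stays moved. The work goes in short steps, Python scripts to look and compute and a tool call to move; the robot and the scene stay as the last step left them, time stands still between calls to the robot, and variables do not carry over. Pictures are saved under pics/ and viewed, at most 10 in all, crops included, and the job is handed in when it is done.

Besides the shell and the picture viewer there is one more tool, called as name(argument=value, ...), one argument or row to a line, values as JSON. play_rows: Moves the arm, as the interface text tells. Its arguments: {"type":"object","properties":{"rows":{"type":"array","items":{"type":"array","items":{"type":"number","minimum":-1,"maximum":1}}},"squeeze":{"type":"number"}},"required":["rows"]}

```bash
mkdir -p pics; ls
cat > h.py <<'E'
import numpy as np,cv2
from plant import env,grab_frame,calibration,nets
from scipy.spatial.transform import Rotation as R
def cam(n):
    c=calibration(n); A=np.array(c['attitude'],float)
    A=A if A.shape==(3,3) else R.from_rotvec(A).as_matrix()
    return c,A,np.array(c['origin'])
def world(n,uv,z):
    c,A,o=cam(n); uv=np.atleast_2d(uv).astype(float)
    d=np.c_[(uv[:,0]-c['cx'])/c['fx'],-(uv[:,1]-c['cy'])/c['fy'],-np.ones(len(uv))]@A.T
    return o+d*((z-o[2])/d[:,2])[:,None]
E
python3 - <<'E'
from h import *
for n in('scene','top'):
    print(calibration(n)); im,d=grab_frame(n); cv2.imwrite(f'pics/{n}0.png',im)
    for t in('board','stop_rail','gold_marker','blue_marker','truffle','gift_box','jar','spatula','foil_bar'):
        print(n,t,[(np.round(q['at']),round(q['conf'],2)) for q in nets.place_of(n,t)[:3]])
s=env.sense(); print(s,env.tcp_to_grasp)
E
```

```text
pics
{'fx': 441.0248322992032, 'fy': 441.0248322992032, 'cx': 324.7835317484507, 'cy': 198.41118004382673, 'origin': array([1364.82717695, -626.10254973,  798.6160407 ]), 'attitude': array([0.86817332, 0.40527345, 0.83096124])}
scene board [(array([515.,  19.,   2.]), 0.71), (array([ 325., -109.,    0.]), 0.66)]
scene stop_rail [(array([661.,  -7.,  -5.]), 0.59), (array([513.,  17.,   3.]), 0.46)]
scene gold_marker [(array([ 670., -206.,    2.]), 0.67)]
scene blue_marker [(array([727., 186.,  -3.]), 0.84)]
scene truffle [(array([783.,  -7.,  -4.]), 0.62), (array([428., 293.,   3.]), 0.45)]
scene gift_box [(array([ 392., -293.,   -1.]), 0.88)]
scene jar [(array([ 444., -449.,   -2.]), 0.87)]
scene spatula [(array([405., 473.,   1.]), 0.87)]
scene foil_bar [(array([785.,  -7.,  -2.]), 0.76)]
{'fx': 500.2888364965019, 'fy': 500.2888364965019, 'cx': 318.74101353876904, 'cy': 201.85527946261527, 'origin': array([ 3.89617840e+02, -1.11605766e+00,  1.85516866e+03]), 'attitude': array([ 0.07906356, -0.08587308, -1.57781925])}
top board [(array([ 834., -198.,    0.]), 0.91), (array([518.,  14
[... 548 characters left out ...]
nt_pos': array([-1.42554332e+00,  5.27442174e-01,  1.43268472e+00,  1.03488279e-05,
        1.18139750e+00, -1.78481216e-01]), 'dq': array([ 1.19988483e-04,  1.41408657e-03, -4.38005433e-05, -1.36682791e-03,
        1.51366174e-03,  8.31995243e-04]), 'joint_efforts': array([ 5.00447259e-04, -4.40016425e+01, -1.76989228e+01,  6.34912192e-02,
        5.03694930e-02, -4.48958971e-06]), 'eef_pos': array([ 198.85718553, -592.50505412,  292.28883895]), 'eef_rot': array([3.10045954e+00, 5.06285697e-01, 1.32553854e-05]), 'contact_force': array([ 0.46943354, -0.35031729,  0.62594531]), 'moment': array([-0.03587544, -0.03693793, -0.00542455]), 'grasp_force': 0.0, 'grip_width': 1.0040047463966222} 51.0
```

View pics/top0.png

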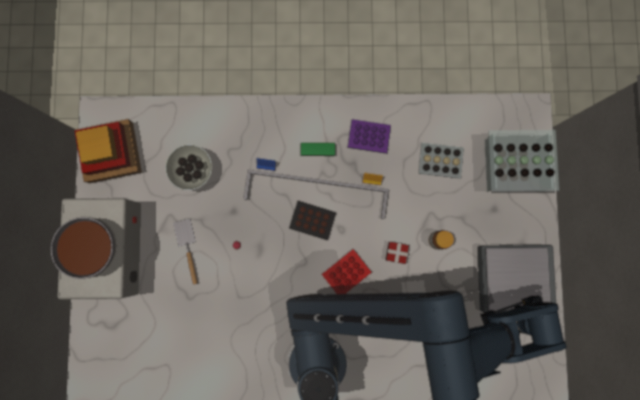

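View pics/scene0.png

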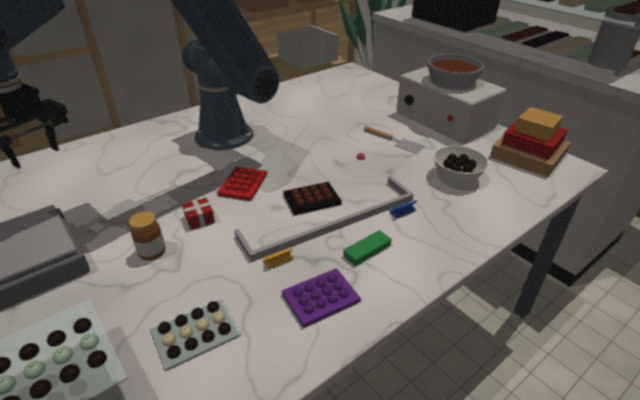

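Top view: the candidates are the black board (313,220), the red one (347,272), the purple one (369,136) and the grey tray (441,160). By colour I choose the black one. The gold marker is at (372,179), so the wanted corner is the right (−y) end at about (387,190). I'll check this in a close crop and measure.

```bash
cat >> h.py <<'E'
def board(n='top',im=None):
    "board centre xy and yaw (own x, towards rail) from the dark silhouette, taken at z=16"
    if im is None: im,_=grab_frame(n)
    c,A,o=cam(n); H=None
    # rectify plane z=16: 1 px = 1mm, col=(300-y), row=(900-x)
    P=np.float32([[300,300],[900,300],[900,-300],[300,-300]])
    p=(np.c_[P,np.full(4,16)]-o)@A; uv=np.c_[c['cx']+c['fx']*p[:,0]/-p[:,2],c['cy']-c['fy']*p[:,1]/-p[:,2]]
    H=cv2.getPerspectiveTransform(uv.astype(np.float32),np.float32([[0,600],[0,0],[600,0],[600,600]]))
    return cv2.warpPerspective(im,H,(600,600),flags=cv2.INTER_CUBIC)
def fit(w,thr=75,rmin=0):
    m=(w.max(2)<thr).astype(np.uint8); m[:rmin]=0
    m=cv2.morphologyEx(m,cv2.MORPH_CLOSE,np.ones((25,25)))
    k,l,s,ce=cv2.connectedComponentsWithStats(m); out=[]
    for i in range(1,k):
        if s[i,4]>6000:
            r=cv2.minAreaRect(np.argwhere(l==i)[:,::-1].astype(np.float32))
            out.append((900-r[0][1],300-r[0][0],r[1],r[2],s[i,4]))
    return out
E
python3 - <<'E'
from h import *
w=board(); cv2.imwrite('pics/rect.png',w)
for t in (60,75,90): print(t,fit(w,t))
im,d=grab_frame('top')
# rail by depth height
c,A,o=cam('top'); v,u=np.mgrid[0:400,0:640]
X=np.stack([(u-c['cx'])/c['fx']*d,-(v-c['cy'])/c['fy']*d,-d],-1)@A.T+o
z=X[...,2]; m=(z>17)&(z<35)&(d>0)&(X[...,0]>540)&(X[...,0]<740)&(abs(X[...,1])<310)
p=X[m]; print(m.sum(), 'table z',np.median(z[(d>0)&(abs(z)<20)]))
# back rail line
q=p[(p[:,0]>620)&(abs(p[:,1])<200)]
q=q[abs(q[:,0]-(657-.15*q[:,1]*0))<60]
l=cv2.fitLine(q[:,:2].astype(np.float32),cv2.DIST_HUBER,0,.01,.01).ravel(); print('line',l,len(q))
b=X[(im.max(2)<75)&(abs(X[...,0]-517)<100)&(abs(X[...,1]-14)<100)]; print('dark',b.mean(0),len(b))
E
```

```text
60 [(516.5604248046875, 14.33489990234375, (144.25418090820312, 102.23943328857422), 17.463926315307617, np.int32(14504))]
75 [(516.6151428222656, 14.630401611328125, (148.46487426757812, 106.00091552734375), 17.474775314331055, np.int32(15408))]
90 [(832.4755325317383, -202.09317016601562, (119.364990234375, 82.99266052246094), 8.702223777770996, np.int32(9152)), (516.5007019042969, 14.45684814453125, (151.95758056640625, 108.78255462646484), 17.447187423706055, np.int32(16188))]
985 table z 0.19142710528626594
line [1.3996293e-01 9.9015677e-01 6.6515601e+02 1.5339361e-01] 409
dark [516.03034729  14.36630266  20.07046602] 1130
```

View pics/rect.png

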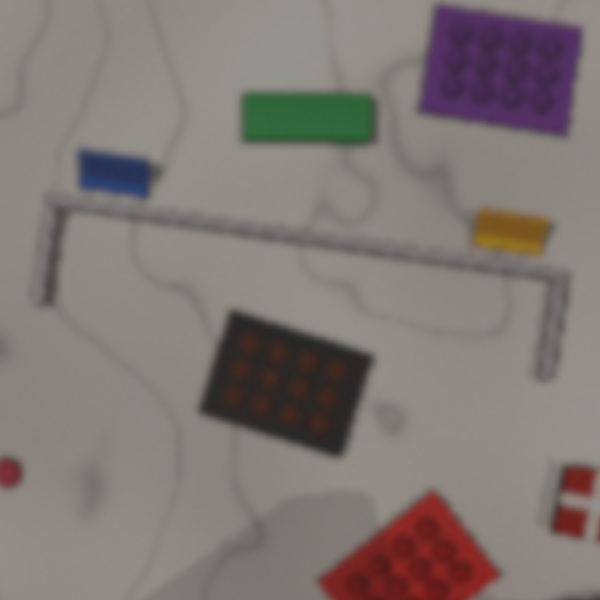

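The crop shows the black board with 3×4 brown domes at rectified pixel (287,383), and the gold marker at the right rail end (510,230), so the choice is right. I'll push it to the back rail first, because the red board would crowd the fingers on the right, then push it along the rail.

```bash
cat >> h.py <<'E'
O=np.array([658.5,-5.]); YAW=-0.1404
ex=np.array([np.cos(YAW),np.sin(YAW)]); ey=np.array([-ex[1],ex[0]])
def torail(p): d=np.array(p[:2])-O; return d@ex,d@ey
def plan(*wps):
    "wps: (rail x, rail y, z, yaw of tool x relative to rail x) -> row numbers"
    s=env.sense(); T=R.from_rotvec(s['eef_rot']); p=s['eef_pos']
    print('clock',round(s['clock'],2),'at',np.round(torail(p),1),round(p[2],1),'F',np.round(s['contact_force'],1))
    for rx,ry,z,a in wps:
        w=np.r_[O+rx*ex+ry*ey,z]; G=R.from_euler('z',YAW+a)*R.from_euler('x',np.pi)
        print(np.round(T.inv().apply(w-p)/750,4),np.round((T.inv()*G).as_rotvec()/np.pi,4), 'dist',np.round(np.linalg.norm(w-p)))
E
python3 -c "
from h import *
plan((-230,-280,230,0),(-237,-1,180,0),(-237,-1,76,0))"
```

```text
clock 1.1 at [-372.9 -646. ] 292.2 F [ 1.  -0.4 -0.8]
[ 0.3889 -0.3511  0.083 ] [-0.     -0.      0.1478] dist 398.0
[ 0.5471 -0.6879  0.1497] [-0.     -0.      0.1478] dist 669.0
[ 0.5471 -0.6879  0.2884] [-0.     -0.      0.1478] dist 694.0
```

play_rows(
  rows=[
    [0.389,-0.351,0.083,0,0,0.148,1],
    [0.389,-0.351,0.083,0,0,0.148,1],
    [0.389,-0.351,0.083,0,0,0.148,1],
    [0.389,-0.351,0.083,0,0,0.148,1],
    [0.389,-0.351,0.083,0,0,0.148,1],
    [0.389,-0.351,0.083,0,0,0.148,1],
    [0.389,-0.351,0.083,0,0,0.148,1],
    [0.547,-0.688,0.15,0,0,0.148,1],
    [0.547,-0.688,0.15,0,0,0.148,1],
    [0.547,-0.688,0.15,0,0,0.148,1],
    [0.547,-0.688,0.15,0,0,0.148,1],
    [0.547,-0.688,0.15,0,0,0.148,1],
  ],
)

```text
clock: 2.3
eef_pos: [411.0, -47.2, 193.5]
eef_rot: [3.133, -0.223, 0.002]
contact_force: [0.4, -0.7, -0.1]
grip_width: 1.004
grasp_force: 0.0
```

```bash
python3 -c "
from h import *
plan((-237,-1,180,0),(-237,-1,76,0),(-68-60,-1,76,0))"
```

```text
clock 2.3 at [-239.2  -76.4] 193.5 F [ 0.4 -0.7 -0.1]
[ 0.0028 -0.1005  0.018 ] [ 0.0001 -0.0004 -0.0005] dist 77.0
[ 0.0026 -0.1006  0.1567] [ 0.0001 -0.0004 -0.0005] dist 140.0
[ 0.1479 -0.1008  0.1569] [ 0.0001 -0.0004 -0.0005] dist 178.0
```

play_rows(
  rows=[
    [0.003,-0.1,0.018,0,0,0,1],
    [0.003,-0.1,0.018,0,0,0,1],
    [0.003,-0.1,0.018,0,0,0,1],
    [0.003,-0.1,0.018,0,0,0,1],
    [0.003,-0.1,0.018,0,0,0,1],
  ],
)

```text
clock: 2.8
eef_pos: [423.7, 24.2, 180.3]
eef_rot: [3.133, -0.223, 0.002]
contact_force: [-0.3, 0.5, -0.2]
grip_width: 0.997
grasp_force: 0.0
```

```bash
python3 -c "
from h import *
plan((-237,-1,180,0),(-237,-1,77,0),(-125,-1,77,0))
im,_=grab_frame('scene'); cv2.imwrite('pics/s1.png',im)
print(fit(board()))"
```

```text
clock 2.8 at [-236.6   -4. ] 180.3 F [-0.3  0.5 -0.2]
[-0.0005 -0.0039  0.0004] [ 0.0001 -0.0003 -0.0006] dist 3.0
[-0.0007 -0.004   0.1377] [ 0.0001 -0.0003 -0.0006] dist 103.0
[ 0.1487 -0.0043  0.1379] [ 0.0001 -0.0003 -0.0006] dist 152.0
[(444.0, 65.5, (286.0, 469.0), 90.0, np.int32(58649))]
```

View pics/s1.png

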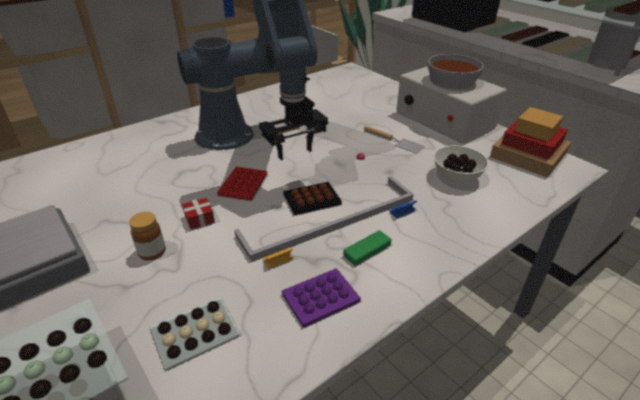

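The gripper stands behind the board, with its fingers at about (278,150) and (310,145). I'll descend and push.

play_rows(
  rows=[
    [0,-0.004,0.06,0,0,0,1],
    [0,-0.004,0.11,0,0,0,1],
    [0,-0.004,0.138,0,0,0,1],
    [0,-0.004,0.138,0,0,0,1],
    [0.02,-0.004,0.138,0,0,0,1],
    [0.03,-0.004,0.138,0,0,0,1],
    [0.04,-0.004,0.138,0,0,0,1],
    [0.05,-0.004,0.138,0,0,0,1],
    [0.06,-0.004,0.138,0,0,0,1],
    [0.07,-0.004,0.138,0,0,0,1],
    [0.08,-0.004,0.138,0,0,0,1],
    [0.09,-0.004,0.138,0,0,0,1],
  ],
)

```text
clock: 4.1
eef_pos: [489.0, 19.2, 76.6]
eef_rot: [-3.133, 0.22, 0.007]
contact_force: [-5.8, 0.5, 5.3]
grip_width: 1.001
grasp_force: 2.9
```

```bash
python3 -c "
from h import *
plan((-125,-1,77,0))
im,_=grab_frame('scene'); cv2.imwrite('pics/s2.png',im[130:280,200:440].repeat(3,0).repeat(3,1))"
```

```text
clock 4.1 at [-171.2    0.2] 76.6 F [-5.8  0.5  5.3]
[ 0.0616  0.0017 -0.0009] [-0.0001  0.0015  0.0001] dist 46.0
```

View pics/s2.png

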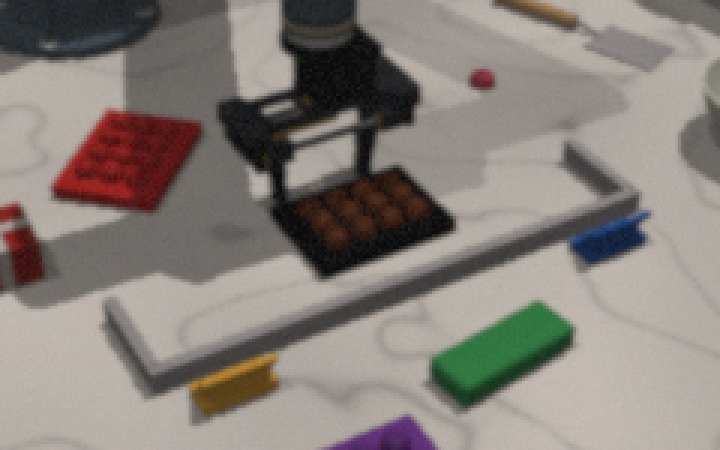

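The board at (365,220) is being pushed by both fingers and has turned square to the rail. I'll keep going.

play_rows(
  rows=[
    [0.01,0.001,-0.001,0,0,0,1],
    [0.02,0.001,-0.001,0,0,0,1],
    [0.03,0.001,-0.001,0,0,0,1],
    [0.04,0.001,-0.001,0,0,0,1],
    [0.05,0.001,-0.001,0,0,0,1],
    [0.056,0.001,-0.001,0,0,0,1],
    [0.06,0.001,-0.001,0,0,0,1],
    [0.06,0.001,-0.001,0,0,0,1],
  ],
)

```text
clock: 4.95
eef_pos: [536.0, 11.3, 77.3]
eef_rot: [3.134, -0.222, 0.003]
contact_force: [-0.2, 0.1, -0.1]
grip_width: 1.0
grasp_force: 0.1
```

play_rows(
  rows=[
    [0.003,0,0,0,0,0,1],
    [0.003,0,0,0,0,0,1],
  ],
)

```text
clock: 5.15
eef_pos: [536.4, 11.3, 77.3]
eef_rot: [-3.134, 0.221, 0.003]
contact_force: [-3.7, 0.1, 1.8]
grip_width: 0.999
grasp_force: 1.6
```

play_rows(
  rows=[
    [0.003,0,0,0,0,0,1],
    [0.003,0,0,0,0,0,1],
  ],
)

```text
clock: 5.35
eef_pos: [538.1, 11.2, 77.3]
eef_rot: [-3.133, 0.221, 0.005]
contact_force: [-6.3, 0.4, 4.8]
grip_width: 1.002
grasp_force: 2.6
```

```bash
python3 -c "
from h import *
plan((-122,-1,77,0))"
```

```text
clock 5.35 at [-121.5   -0.8] 77.3 F [-6.3  0.4  4.8]
[-0.0007  0.0003  0.0004] [-0.      0.001  -0.0002] dist 1.0
```

play_rows(
  rows=[
    [0.002,0,0,0,0,0,1],
    [0.002,0,0,0,0,0,1],
  ],
)

```text
clock: 5.55
eef_pos: [538.3, 11.2, 77.2]
eef_rot: [-3.133, 0.221, 0.01]
contact_force: [-7.3, 0.2, 5.4]
grip_width: 1.003
grasp_force: 3.6
```

play_rows(
  rows=[
    [0.002,0,0,0,0,0,1],
    [0.002,0,0,0,0,0,1],
  ],
)

```text
clock: 5.75
eef_pos: [538.6, 11.2, 77.2]
eef_rot: [-3.133, 0.221, 0.014]
contact_force: [-9.5, 1.1, 7.9]
grip_width: 1.002
grasp_force: 4.6
```

play_rows(
  rows=[
    [0.002,0,0,0,0,0,1],
    [0.002,0,0,0,0,0,1],
  ],
)

```text
clock: 5.95
eef_pos: [538.8, 11.2, 77.1]
eef_rot: [-3.133, 0.221, 0.019]
contact_force: [-10.1, -0.3, 8.7]
grip_width: 1.001
grasp_force: 5.5
```

Force is rising with no motion, so the board is against the back rail. Next I back off, rise, and turn for the side push.

```bash
python3 -c "
from h import *
plan((-140,-1,77,0),(-140,-1,140,0),(-57,110,140,np.pi/2))"
```

```text
clock 5.95 at [-120.8   -0.8] 77.1 F [-10.1  -0.3   8.7]
[-0.0256  0.0003  0.0005] [-0.0001  0.0039 -0.0001] dist 19.0
[-0.0266  0.0003 -0.0835] [-0.0001  0.0039 -0.0001] dist 66.0
[ 0.084  -0.1477 -0.0849] [-0.0031  0.003  -0.5001] dist 142.0
```

play_rows(
  rows=[
    [-0.027,0,0,0,0,0,1],
    [-0.027,0,-0.04,0,0,0,0.5],
    [-0.027,0,-0.084,0,0,0,0],
    [0.084,-0.148,-0.084,0,0,-0.5,0],
    [0.084,-0.148,-0.084,0,0,-0.5,0],
    [0.084,-0.148,-0.084,0,0,-0.5,0],
    [0.084,-0.148,-0.084,0,0,-0.5,0],
    [0.084,-0.148,-0.084,0,0,-0.5,0],
    [0.084,-0.148,-0.084,0,0,-0.5,0],
    [0.084,-0.148,-0.084,0,0,-0.5,0],
    [0.084,-0.148,-0.084,0,0,-0.5,0],
    [0.084,-0.148,-0.084,0,0,-0.5,0],
  ],
)

```text
clock: 7.15
eef_pos: [623.7, 111.4, 140.6]
eef_rot: [2.577, 1.792, 0.007]
contact_force: [0.8, -0.0, -0.0]
grip_width: 0.499
grasp_force: 0.0
```

play_rows(
  rows=[
    [0,0,0,0,0,-0.06,0],
    [0,0,0,0,0,-0.06,0],
    [0,0,0,0,0,-0.06,0],
  ],
)

```text
clock: 7.45
eef_pos: [623.4, 111.3, 140.6]
eef_rot: [2.404, 2.019, 0.005]
contact_force: [-0.2, -0.3, -0.3]
grip_width: 0.498
grasp_force: 0.0
```

```bash
python3 -c "
from h import *
plan((-57,110,140,np.pi/2),(-57,110,77,np.pi/2),(-57,-160,77,np.pi/2))
for n in ('scene','top'):
  im,_=grab_frame(n); cv2.imwrite('pics/%s3.png'%n,im)
im=cv2.imread('pics/scene3.png')[130:280,200:440].repeat(3,0).repeat(3,1); cv2.imwrite('pics/s3.png',im)"
```

```text
clock 7.45 at [-51.1 110.3] 140.6 F [-0.2 -0.3 -0.3]
[-0.0006 -0.0079  0.0007] [ 0.0013 -0.0003 -0.0106] dist 6.0
[-0.0007 -0.0083  0.0847] [ 0.0013 -0.0003 -0.0106] dist 64.0
[-0.3605  0.0038  0.0845] [ 0.0013 -0.0003 -0.0106] dist 278.0
```

View pics/s3.png

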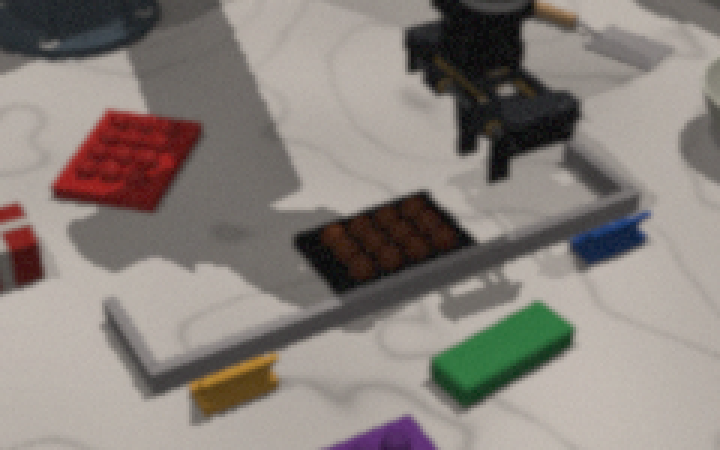

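The board at (385,240) lies along the back rail, and the hand is off its left end at (495,100). Now I descend and push along the rail.

play_rows(
  rows=[
    [-0.001,-0.008,0.02,0,0,-0.0106,0],
    [-0.001,-0.008,0.06,0,0,-0.0106,0],
    [-0.001,-0.008,0.085,0,0,-0.0106,0],
    [-0.001,-0.008,0.085,0,0,-0.0106,0],
  ],
)

```text
clock: 7.95
eef_pos: [614.4, 111.6, 74.0]
eef_rot: [-2.37, -2.058, 0.005]
contact_force: [-0.3, -0.0, 0.3]
grip_width: 0.499
grasp_force: 0.0
```

```bash
python3 -c "
from h import *
plan((-57,110,77,np.pi/2),(-57,0,77,np.pi/2),(-57,-90,77,np.pi/2))"
```

```text
clock 7.95 at [-60.  109.3] 74.0 F [-0.3 -0.   0.3]
[ 0.001   0.004  -0.0041] [-0.0014  0.0002 -0.0002] dist 4.0
[-0.1457  0.004  -0.004 ] [-0.0014  0.0002 -0.0002] dist 109.0
[-0.2657  0.0041 -0.0039] [-0.0014  0.0002 -0.0002] dist 199.0
```

play_rows(
  rows=[
    [-0.012,0.004,-0.004,0,0,0,0],
    [-0.024,0.004,-0.004,0,0,0,0],
    [-0.034,0.004,-0.004,0,0,0,0],
    [-0.044,0.004,-0.004,0,0,0,0],
    [-0.054,0.004,-0.004,0,0,0,0],
    [-0.064,0.004,-0.004,0,0,0,0],
    [-0.074,0.004,-0.004,0,0,0,0],
    [-0.084,0.004,-0.004,0,0,0,0],
    [-0.094,0.004,-0.004,0,0,0,0],
    [-0.104,0.004,-0.004,0,0,0,0],
    [-0.114,0.004,-0.004,0,0,0,0],
    [-0.124,0.004,-0.004,0,0,0,0],
  ],
)

```text
clock: 9.15
eef_pos: [606.4, 19.3, 80.8]
eef_rot: [2.372, 2.059, 0.004]
contact_force: [1.1, 6.6, 6.3]
grip_width: 0.499
grasp_force: 3.0
```

```bash
python3 -c "
from h import *
plan((-57,-80,77,np.pi/2))
im,_=grab_frame('scene'); cv2.imwrite('pics/s4.png',im[130:280,200:440].repeat(3,0).repeat(3,1))"
```

```text
clock 9.15 at [-55.   16.7] 80.8 F [1.1 6.6 6.3]
[-0.129  -0.0026  0.0048] [ 0.0007 -0.0004 -0.0002] dist 97.0
```

View pics/s4.png

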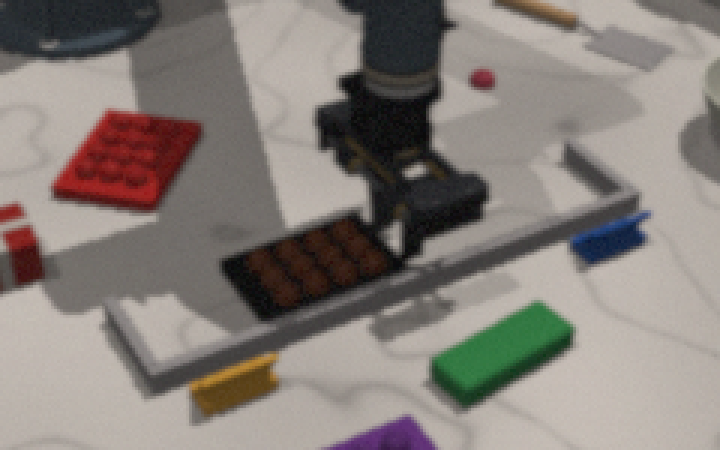

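The board at (310,265) slides along the rail square. I'll continue with the tips slightly lower.

play_rows(
  rows=[
    [-0.01,0,0.004,0,0,0,0],
    [-0.02,0,0.004,0,0,0,0],
    [-0.03,0,0.004,0,0,0,0],
    [-0.04,0,0.004,0,0,0,0],
    [-0.05,0,0.004,0,0,0,0],
    [-0.06,0,0.004,0,0,0,0],
    [-0.07,0,0.004,0,0,0,0],
    [-0.08,0,0.004,0,0,0,0],
    [-0.09,0,0.004,0,0,0,0],
    [-0.1,0,0.004,0,0,0,0],
    [-0.11,0,0.004,0,0,0,0],
    [-0.118,0,0.004,0,0,0,0],
  ],
)

```text
clock: 10.4
eef_pos: [593.1, -68.8, 76.9]
eef_rot: [-2.372, -2.059, -0.0]
contact_force: [1.4, 5.5, 5.1]
grip_width: 0.503
grasp_force: 2.9
```

play_rows(
  rows=[
    [-0.008,0,0,0,0,0,0],
    [-0.012,0,0,0,0,0,0],
    [-0.012,0,0,0,0,0,0],
  ],
)

```text
clock: 10.7
eef_pos: [591.8, -78.2, 76.5]
eef_rot: [-2.372, -2.06, 0.001]
contact_force: [0.4, 1.8, 2.4]
grip_width: 0.5
grasp_force: 0.8
```

```bash
python3 -c "
from h import *
plan((-57,-90,77,np.pi/2))"
```

```text
clock 10.7 at [-55.8 -81.8] 76.5 F [0.4 1.8 2.4]
[-0.011  -0.0016 -0.0007] [-0.0002  0.0002 -0.    ] dist 8.0
```

play_rows(
  rows=[
    [-0.005,0,0,0,0,0,0],
    [-0.008,0,0,0,0,0,0],
    [-0.008,0,0,0,0,0,0],
  ],
)

```text
clock: 11.0
eef_pos: [591.1, -83.7, 76.4]
eef_rot: [-2.371, -2.06, 0.001]
contact_force: [-0.2, 2.9, 2.6]
grip_width: 0.5
grasp_force: 1.4
```

play_rows(
  rows=[
    [-0.003,0,0,0,0,0,0],
    [-0.003,0,0,0,0,0,0],
  ],
)

```text
clock: 11.2
eef_pos: [590.9, -84.8, 76.4]
eef_rot: [-2.371, -2.059, -0.001]
contact_force: [1.9, 6.3, 3.5]
grip_width: 0.504
grasp_force: 3.4
```

play_rows(
  rows=[
    [-0.003,0,0,0,0,0,0],
    [-0.003,0,0,0,0,0,0],
  ],
)

```text
clock: 11.4
eef_pos: [590.9, -85.2, 76.4]
eef_rot: [-2.371, -2.056, -0.005]
contact_force: [3.1, 13.5, 4.1]
grip_width: 0.497
grasp_force: 6.7
```

play_rows(
  rows=[
    [-0.002,0,0,0,0,0,0],
    [-0.002,0,0,0,0,0,0],
  ],
)

```text
clock: 11.6
eef_pos: [590.9, -85.5, 76.4]
eef_rot: [-2.371, -2.055, -0.007]
contact_force: [4.4, 17.4, 3.4]
grip_width: 0.498
grasp_force: 8.9
```

The board is against the end stop. I'll swing back for a final seating push against the back rail.

```bash
python3 -c "
from h import *
plan((-57,-70,77,np.pi/2),(-57,-70,150,np.pi/2),(-150,-175,150,0))"
```

```text
clock 11.6 at [-55.7 -89.1] 76.4 F [ 4.4 17.4  3.4]
[ 0.0255 -0.0018 -0.0006] [-0.     -0.0019 -0.0006] dist 19.0
[ 0.0261 -0.0018 -0.0979] [-0.     -0.0019 -0.0006] dist 76.0
[-0.1142 -0.1255 -0.0987] [-0.0015 -0.0015  0.4994] dist 147.0
```

play_rows(
  rows=[
    [0.026,0,0,0,0,0,0],
    [0.026,0,-0.04,0,0,0,0],
    [0.026,0,-0.098,0,0,0,0.4],
    [-0.114,-0.126,-0.098,0,0,0.499,0.4],
    [-0.114,-0.126,-0.098,0,0,0.499,0.4],
    [-0.114,-0.126,-0.098,0,0,0.499,0.4],
    [-0.114,-0.126,-0.098,0,0,0.499,0.4],
    [-0.114,-0.126,-0.098,0,0,0.499,0.4],
    [-0.114,-0.126,-0.098,0,0,0.499,0.4],
    [-0.114,-0.126,-0.098,0,0,0.499,0.4],
    [-0.114,-0.126,-0.098,0,0,0.499,0.4],
    [-0.114,-0.126,-0.098,0,0,0.499,0.4],
  ],
)

```text
clock: 12.8
eef_pos: [484.7, -161.8, 149.7]
eef_rot: [3.138, 0.118, -0.001]
contact_force: [-0.3, 0.1, 0.3]
grip_width: 0.702
grasp_force: 0.0
```

play_rows(
  rows=[
    [0,0,0,0,0,0.06,0.4],
    [0,0,0,0,0,0.06,0.4],
    [0,0,0,0,0,0.06,0.4],
  ],
)

```text
clock: 13.1
eef_pos: [484.8, -161.6, 149.7]
eef_rot: [3.136, -0.168, -0.001]
contact_force: [0.2, 0.1, 0.4]
grip_width: 0.7
grasp_force: 0.0
```

```bash
python3 -c "
from h import *
plan((-150,-175,150,0),(-150,-175,77,0),(-130,-175,77,0))
im,_=grab_frame('scene'); cv2.imwrite('pics/s5.png',im[130:280,200:440].repeat(3,0).repeat(3,1))"
```

```text
clock 13.1 at [-150.1 -179.4] 149.7 F [0.2 0.1 0.4]
[ 0.0003 -0.0058 -0.0004] [0.0004 0.0001 0.0106] dist 4.0
[ 0.0004 -0.006   0.0969] [0.0004 0.0001 0.0106] dist 73.0
[ 0.027  -0.0051  0.0969] [0.0004 0.0001 0.0106] dist 76.0
```

View pics/s5.png

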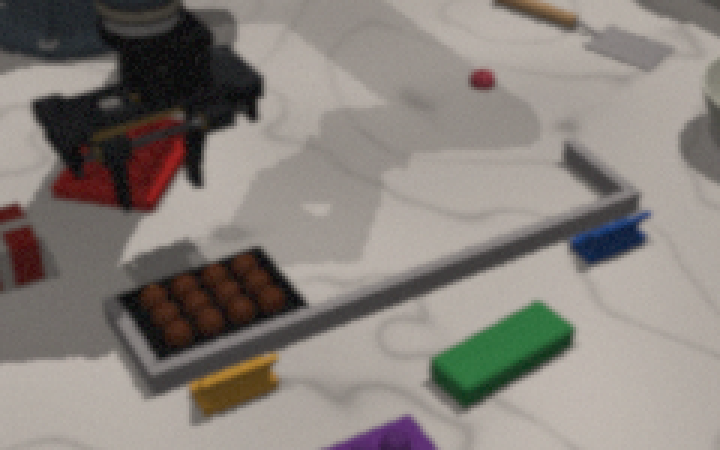

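The board at (210,300) lies in the gold corner. The fingers are over clear counter between it and the red board. Now the seating push.

play_rows(
  rows=[
    [0,-0.006,0.05,0,0,0.0106,0.4],
    [0,-0.006,0.096,0,0,0.0106,0.4],
    [0,-0.006,0.096,0,0,0.0106,0.4],
    [0.015,-0.006,0.096,0,0,0.0106,0.4],
    [0.027,-0.006,0.096,0,0,0.0106,0.4],
    [0.033,-0.006,0.096,0,0,0.0106,0.4],
    [0.033,-0.006,0.096,0,0,0.0106,0.4],
  ],
)

```text
clock: 13.85
eef_pos: [511.7, -159.5, 79.5]
eef_rot: [3.132, -0.22, 0.005]
contact_force: [0.1, 0.3, -0.4]
grip_width: 0.697
grasp_force: 0.0
```

play_rows(
  rows=[
    [0.004,0,0,0,0,0,0.4],
    [0.004,0,0,0,0,0,0.4],
  ],
)

```text
clock: 14.05
eef_pos: [512.8, -159.2, 78.5]
eef_rot: [-3.134, 0.221, 0.001]
contact_force: [-1.2, -0.6, 1.7]
grip_width: 0.701
grasp_force: 0.7
```

play_rows(
  rows=[
    [0.003,0,0,0,0,0,0.4],
    [0.003,0,0,0,0,0,0.4],
  ],
)

```text
clock: 14.25
eef_pos: [513.2, -159.0, 78.0]
eef_rot: [-3.132, 0.221, 0.008]
contact_force: [-5.2, -0.6, 4.1]
grip_width: 0.701
grasp_force: 2.7
```

```bash
python3 -c "
from h import *
plan((-150,-175,77,0),(-150,-175,150,0))"
```

```text
clock 14.25 at [-122.3 -172.8] 78.0 F [-5.2 -0.6  4.1]
[-0.0369  0.0029  0.0016] [-0.0004  0.0016 -0.0002] dist 28.0
[-0.0374  0.0028 -0.0958] [-0.0004  0.0016 -0.0002] dist 77.0
```

play_rows(
  rows=[
    [0.003,0,0,0,0,0,0.4],
    [0.003,0,0,0,0,0,0.4],
  ],
)

```text
clock: 14.45
eef_pos: [513.7, -158.9, 77.9]
eef_rot: [-3.131, 0.221, 0.015]
contact_force: [-9.4, -0.8, 7.4]
grip_width: 0.703
grasp_force: 4.5
```

play_rows(
  rows=[
    [0.003,0,0,0,0,0,0.4],
    [0.003,0,0,0,0,0,0.4],
  ],
)

```text
clock: 14.65
eef_pos: [514.2, -158.8, 77.9]
eef_rot: [-3.13, 0.221, 0.021]
contact_force: [-12.6, -1.9, 9.8]
grip_width: 0.701
grasp_force: 6.2
```

play_rows(
  rows=[
    [0.003,0,0,0,0,0,0.4],
    [0.003,0,0,0,0,0,0.4],
  ],
)

```text
clock: 14.85
eef_pos: [514.6, -158.7, 77.8]
eef_rot: [-3.129, 0.22, 0.028]
contact_force: [-17.5, -3.7, 12.4]
grip_width: 0.7
grasp_force: 8.0
```

It is seated against the back rail too. I'll retract and clear the view.

play_rows(
  rows=[
    [-0.03,0,0,0,0,0,0.4],
    [-0.035,0,-0.03,0,0,0,0.4],
    [-0.04,0,-0.09,0,0,0,0.4],
    [-0.045,0,-0.15,0,0,0,0.4],
    [-0.05,0.05,-0.2,0,0,0,0.4],
    [-0.1,0.1,-0.23,0,0,0,0.4],
    [-0.12,0.16,-0.23,0,0,0,0.4],
    [-0.14,0.22,-0.23,0,0,0,0.4],
    [-0.16,0.28,-0.23,0,0,0,0.4],
    [-0.18,0.34,-0.23,0,0,0,0.4],
    [-0.2,0.4,-0.23,0,0,0,0.4],
    [-0.2,0.4,-0.23,0,0,0,0.4],
  ],
)

```text
clock: 16.05
eef_pos: [329.3, -443.3, 251.1]
eef_rot: [3.126, -0.231, 0.004]
contact_force: [1.1, 0.1, 0.5]
grip_width: 0.7
grasp_force: 0.0
```

Run:
```python
from h import *
plan()
w=board(); cv2.imwrite('pics/rect2.png',w[170:400,280:600].repeat(2,0).repeat(2,1))
for t in(60,75): print([(np.round(f[:2],1),np.round(torail(f),1),f[2:4]) for f in fit(w,t)])
```

```text
clock 16.05 at [-264.6 -480.1] 251.1 F [1.1 0.1 0.5]
[(array([ 577.4, -170.1]), array([ -57.2, -174.8]), ((145.32838439941406, 105.0269546508789), 8.392924308776855))]
[(array([ 577.5, -170.3]), array([ -57.1, -175.1]), ((148.97776794433594, 108.53064727783203), 8.27589225769043))]
```

View pics/rect2.png

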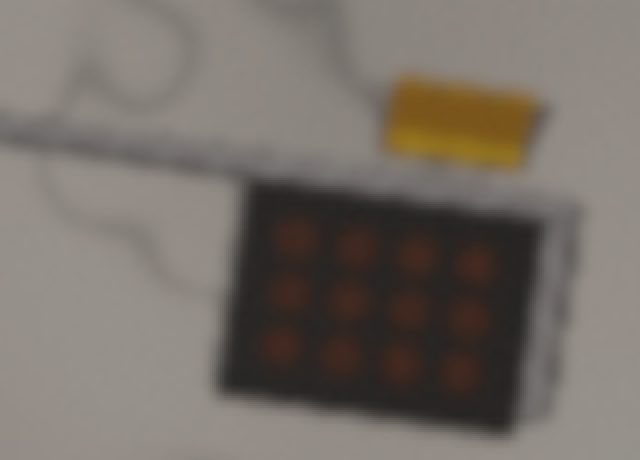

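The board (corners about (248,182), (545,218), (515,432), (218,392)) lies flush along the back rail and the end stop by the gold wedge, with no gap. It measures (−57, −175) mm in the rail frame and is parallel to the rail. The hand is clear, so I'm handing in.

```bash
python3 -c "
from h import *
print(env.close_job())"
```

```text
the job is handed in; nothing more can be done
None
```

The black board lies square and snug in the gold-marker corner, against both the back rail and the end stop, with the hand clear; the job was handed in at about 16 s of the 51 s allowed, and no verdict came back.

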